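Hang a ring grinding wheel on the sprung J-hook

ROBOT

A 6-joint arm with a two-finger parallel gripper is mounted at the origin on the work surface. World frame = base frame: x ahead of the robot, y to its left, z up, the work surface at z = 0. Lengths are in m, angles in rad, forces in N, time in s.
With the tool pointing down it reaches from about 0.375 to 0.975 m from the base axis. Payload 3.8 kg.
Tool frame: the origin (TCP) lies midway between the tips of the shut fingers; the grasp point (between the pads) lies 19 mm behind it; z points along the fingers, y is the line along which they close (so a half turn about z gives the same grasp; the last joint's range is limited). The gripper opens to 85 mm and grips with 20 to 120 N. Pads are 22 mm wide; open, the fingers measure 114 mm over their backs; the gripper's body (76 mm by 85 mm) begins 54 mm behind the grasp point. The pads swing forward as they close: fully open they stand 13 mm farther back than shut.
Start: joints at [-1.152, 0.264, 1.604, -0, 1.274, -0.037], TCP at [0.297, -0.606, 0.231] pointing down, gripper open.
Joint ranges: [-2.63, 2.63], [-0.94, 2.18], [0.31, 2.57], [-1.31, 4.45], [0, 2.66], [-2.55, 2.55]. Speed limits (rad/s): [2.57, 2.57, 3.14, 3.14, 3.14, 3.14].

INTERFACE

Orientations are given as a rotation vector (axis times angle).
In Python, from workcell import read_state, vision, ticket gives the robot as it stands. The module is installed in compiled form; this text tells all that it offers.
- The arm moves only by the tool jog_arm, never from a script. Its arguments are lists of equal length, an entry for each row: "turn": the turn, a rotation vector about the tool's x, y, z in rad, a list of three; "delta_pos": the shift along the tool's x, y, z in m, a list of three; "gripper": the finger opening in m, from 0 to 0.0854. In form: {"turn": [[rx, ry, rz], ...], "delta_pos": [[dx, dy, dz], ...], "gripper": [gripper, ...]}. A call has 1 to 20 rows; each row shifts and turns the commanded pose from where the row before left it, along the tool's axes as they then stand; what a row does not reach is not made up. A row lasts 1/12 s, in which the tool goes at most 41.7 mm and 7.16 degrees, less where a joint would pass 70% of its speed; a pose out of reach is approached as far as the arm can. A call with a gripper value outside its range is refused whole. The fingers move at their own pace and stop on an object; "grip_force" is the grip in N (left out, the last holds). Time passes only in rows, so rows that do not move let the fingers close. It gives the time, the measured TCP pose, the force, the opening and the grip force at its end, in the units of the state.
- read_state(): the state, without advancing time (a new reading comes with each control period).
- vision.read_camera(name): name is "side" or "top"; returns the picture (480x640x3 uint8, red, green, blue); there is no depth.
- vision.calibration(name): a dict with "vfov" (degrees; the focal length in pixels is half the picture's height over the tangent of half this angle, whatever the lens; pixels are square), "cx", "cy" (the principal point, pixels), "R" (3x3) and "t" (3): a world point X has camera coordinates R X + t. Camera axes: x right, y down, z forward; pixel columns grow to the right and rows downward; lengths in m; the calibration is good to about 2 mm. A picture is of the moment at which its call begins. calibration takes no time and is no camera call.
- ticket.finish_job(): hands the job in; it is judged then, once.
The state is a dict: "time": time; "q": joint angles; "joint_vel": joint speeds; "joint_torque": joint torques, N m; "tool_pos": TCP position; "tcp_rot": TCP orientation; "wrist_force": force on the tool from outside, world axes, zero at the start; "torque": the same for the moment, N m; "width": opening from 0.0 (shut) to 1.0 (fully open); "grip_force": force on a finger pad.
Only numpy, scipy, OpenCV 4.12 (cv2) and the standard library are available. Lean on these libraries where they do the work, as an engineer would, in place of code of your own. Each camera call takes 0.05 s, during which the arm holds its last target. There are 200 camera calls.

TASK

Take the pink ring-shaped grinding wheel out of its wooden rack by the top of its rim and hang it on the red-clamped J-hook of the stand: push its rim back against the yellow sprung keeper, lower it behind the upturned tip until the black rubber saddle carries it, and only then let go, leaving it hanging still. Abrasive wheels crack, so set it on the hook gently, never forcing or dropping it, and do not disturb the block, the can or the dark disc.

Things in the scene. Friction and masses are not known exactly. Their poses are not given: they have to be found in the camera images.
- wheel_center (a point): Centre of the loose grinding wheel: a flat upright ring, pink with a pale inner band, outer diameter 190 mm, hole 120 mm (ring 35 mm deep radially), 16 mm thick, 0.4 to 0.65 kg, standing on its rim, lowest 30 mm in the slot of the rack. x is the wheel's axis (level), z up.
- wheel_top (a point): Top of the wheel's rim, 95 mm straight above its centre, same axes. Pinch the rim here from above across its thickness (x), fingertips no more than 16 mm below this point: the hook's tip comes close beneath the fingers, and the hole's upper edge is 35 mm below this point.
- rack: Wooden cradle, fixed, 75 x 150 x 40 mm, with a 19 mm wide slot along its y axis, slot floor 10 mm above the bench. Origin: centre of its underside.
- stand: Fixed grey stand, dark post (264 mm high, at x = +118 mm) with a red clamp carrying a J-hook, an 11 mm steel bar that points along the stand's -x. Origin: on the bench below the hook's seat; z up. Upturned tip: rear face at x = -11 mm, front face at -22 mm, its top 10 mm above the seat. Hung wheel: axis along x. Over 25 N on hook, saddle and keeper together cracks the wheel.
- seat_mid (a point): Fixed mark on the stand's z axis, 245 mm above the bench (stand's axes). The seat, the top of the unloaded black rubber saddle, is up to 22 mm above or below it (the clamp's setting is not measured: find it by feel). Saddle: 26 mm wide, x = -10 to +32 mm, sprung: sinks 1 mm per 1.5 N, hard stop after 7 mm. The hung wheel's hole rests on it.
- keeper_mid (a point): On the free keeper's front plane (x = 0), at seat_mid. Yellow keeper: two strips at y = +-38 mm, 14 wide, from 30 below to 55 mm above the seat; pushed along +x by 1.8 N plus 0.3 N per mm, damped (0.5 N per 10 mm/s), stops at 15 mm. Tip-keeper gap 11 mm, so hold it back (wheel centre at x = +2 mm) to lower the ring behind the tip; released, the wheel rests on the tip at x = -3 mm.
- block: Bystander: steel block 45 x 45 x 45 mm, loose. Origin: centre of its underside.
- can: Bystander: green can, 56 mm across, 85 mm high, loose. Origin: centre of its underside.
- disc: Bystander: dark thin disc lying flat, 100 mm across, 6 mm thick, loose. Origin: centre of its underside.
Not all that is in view belongs to the job. Of the things that look like the part that bears wheel_center, the smallest one is meant.

How it is judged:
By the outcome, as a careful person would: the job done as asked, in the order asked, and still so for the second after the job is handed in, with the robot touching nothing.
It also fails if it takes over 70 s, if anything falls off the work surface, if the arm or the gripper's body presses on something with over 40 N, if the wrist force passes 120 N, or if a joint passes its speed limit or range.

## Working session

There is one attempt and no reset: what is moved stays moved. The work goes in short steps, Python scripts to look and compute and a tool call to move; the robot and the scene stay as the last step left them, time stands still between calls to the robot, and variables do not carry over. Pictures are saved under pics/ and viewed, at most 10 in all, crops included, and the job is handed in when it is done.

Besides the shell and the picture viewer there is one more tool, called as a command line: name --argument value ..., lists and objects as JSON in quotes. jog_arm: Moves the arm, as the interface text tells. Its arguments: {"type":"object","properties":{"turn":{"type":"array","items":{"type":"array","items":{"type":"number"}}},"delta_pos":{"type":"array","items":{"type":"array","items":{"type":"number"}}},"gripper":{"type":"array","items":{"type":"number"}},"grip_force":{"type":"number"}},"required":["turn","delta_pos","gripper"]}

```bash
mkdir -p pics; python3 - <<'E'
from workcell import read_state, vision
import cv2, numpy as np
for n in("side","top"):
    im=vision.read_camera(n); cv2.imwrite(f"pics/{n}0.png",im[:,:,::-1]); c=vision.calibration(n); print(n,c)
print(read_state())
E
```

```text
side {'vfov': 43.173302163846444, 'cx': 315.8704214014663, 'cy': 224.93381840049764, 'R': array([[-0.99756146, -0.06614686, -0.02226499],
       [-0.02044253,  0.58194058, -0.81297433],
       [ 0.0667326 , -0.81053671, -0.5818737 ]]), 't': array([0.50448236, 0.20755415, 1.22473088])}
top {'vfov': 54.495300279973, 'cx': 318.72390639395206, 'cy': 231.35153887007556, 'R': array([[ 0.02326552, -0.99971486, -0.00537711],
       [-0.99706863, -0.02281112, -0.07303282],
       [ 0.07288934,  0.00706049, -0.99731504]]), 't': array([-0.10667744,  0.5103293 ,  0.94178432])}
{'time': 0.1, 'q': array([-1.15188251e+00,  2.64668334e-01,  1.60527056e+00,  1.87903283e-06,
        1.27371212e+00, -3.69115884e-02]), 'joint_vel': array([-0.00050795, -0.00244809, -0.00275219,  0.00087986,  0.00114814,
        0.0014449 ]), 'joint_torque': array([ 1.35903567e-03, -5.16706645e+01, -3.68589449e+01,  2.88869558e-05,
        6.29675589e-03, -1.99863268e-05]), 'tool_pos': array([ 0.29685254, -0.60546357,  0.23007504]), 'tcp_rot': array([-3.05838261e+00, -7.09368650e-01,  6.10647612e-04]), 'wrist_force': array([-0.18158387, -0.31972847, -0.63108087]), 'torque': array([ 0.00469885, -0.01141558, -0.0004815 ]), 'grip_force': 0.0, 'width': 0.9976980929154794}
```

View pics/side0.png

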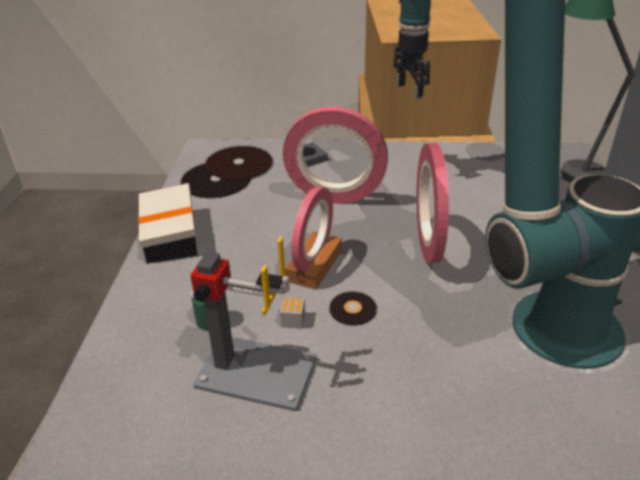

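View pics/top0.png

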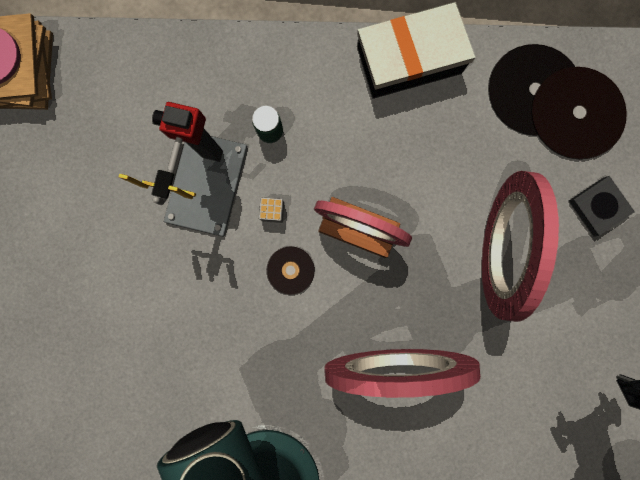

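The side view shows the small pink ring in its rack near (314,228) and the hook near (265,285). In the top view the ring is near (362,223) and the hook at (162,185). I'll zoom in on both.

```bash
python3 - <<'E'
import cv2, numpy as np
t=cv2.imread("pics/top0.png"); s=cv2.imread("pics/side0.png")
z=lambda im,x,y:cv2.resize(im[y:y+75,x:x+100],(400,300),interpolation=cv2.INTER_CUBIC)
a=np.hstack([z(t,315,190),cv2.resize(t[95:245,110:310],(400,300),interpolation=cv2.INTER_CUBIC)])
b=np.hstack([cv2.resize(s[180:300,260:420],(400,300),interpolation=cv2.INTER_CUBIC),z(s,200,240)])
cv2.imwrite("pics/zoom.png",np.vstack([a,b]))
E
```

```text
(no output)
```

View pics/zoom.png

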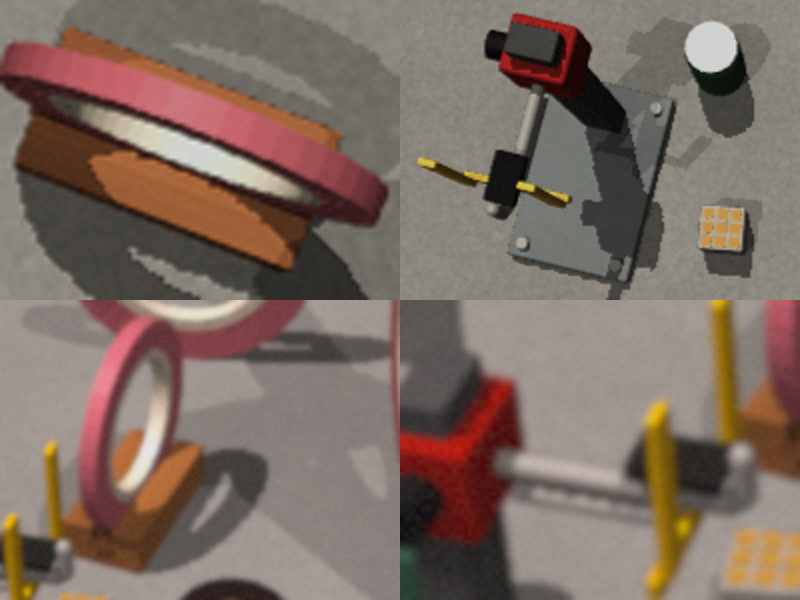

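The zoomed views show the pink band, the keeper's two strips, the tip ball and the post top clearly. Next I'll cast rays.

```bash
cat > h.py <<'E'
import numpy as np, cv2
from workcell import vision, read_state
C={n:vision.calibration(n) for n in("side","top")}
def ray(n,p):
    c=C[n]; f=240/np.tan(np.radians(c["vfov"])/2)
    d=c["R"].T@np.array([(p[0]-c["cx"])/f,(p[1]-c["cy"])/f,1]); return -c["R"].T@c["t"],d/np.linalg.norm(d)
def plane(n,p,z):
    o,d=ray(n,p); return o+d*(z-o[2])/d[2]
def tri(ps,pt):
    (a,u),(b,v)=ray("side",ps),ray("top",pt)
    s=np.linalg.lstsq(np.c_[u,-v],b-a,rcond=None)[0]; p,q=a+s[0]*u,b+s[1]*v
    return (p+q)/2,np.linalg.norm(p-q)
def proj(n,X):
    c=C[n]; f=240/np.tan(np.radians(c["vfov"])/2); y=c["R"]@X+c["t"]; return np.array([c["cx"]+f*y[0]/y[2],c["cy"]+f*y[1]/y[2]])
def pink(bgr):
    h=cv2.cvtColor(bgr,cv2.COLOR_BGR2HSV); return (((h[...,0]>165)|(h[...,0]<3))&(h[...,1]>75)&(h[...,2]>90)).astype(np.uint8)
E
python3 - <<'E'
from h import *
np.set_printoptions(precision=4,suppress=True)
t=cv2.imread("pics/top0.png"); s=cv2.imread("pics/side0.png")
m=pink(t); m[:,:310]=0;m[:,418:]=0;m[:190]=0;m[260:]=0
ys,xs=np.nonzero(m); print(len(xs),xs.min(),xs.max())
L=np.array([xs.min(),ys[xs<xs.min()+3].mean()]);R=np.array([xs.max(),ys[xs>xs.max()-3].mean()])
a,b=plane("top",L,.105),plane("top",R,.105); print("ends",L,R,a,b,np.linalg.norm(a-b),(a+b)/2)
for x in range(335,396,8):
    y=ys[xs==x]; print(x,y.min(),y.max(),plane("top",(x,y.min()),.2)[:2],plane("top",(x,y.max()),.2)[:2])
ms=pink(s); ms[:,:285]=0; ms[:,336:]=0; ms[:186]=0; ms[280:]=0
cn=max(cv2.findContours(ms,0,1)[0],key=cv2.contourArea); print("side ell",cv2.fitEllipse(cn),cv2.boundingRect(cn))
y,x=np.nonzero(ms); print("side top", x[y<y.min()+2].mean(),y.min())
print("tip",tri((285,277.5),(157.5,200)))
print("strips",tri((281,238),(120,175)),tri((264.5,266.5),(170,187)))
print("post",plane("top",(177.5,117.5),.264))
for p in [(167,223),(224,235),(246,144)]: print("plate",plane("top",p,.01))
h=cv2.cvtColor(t,cv2.COLOR_BGR2HSV); Y=((h[...,0]>20)&(h[...,0]<32)&(h[...,1]>150)&(h[...,2]>120)); Y[:,210:]=0
ys,xs=np.nonzero(Y)
for x in range(xs.min(),xs.max()+1,3): print("Y",x,ys[xs==x].min() if (xs==x).any() else 0,ys[xs==x].max() if (xs==x).any() else 0)
E
```

```text
901 314 410
ends [314. 206.] [410.  234.5] [ 0.5539 -0.0855  0.105 ] [ 0.5043 -0.2664  0.105 ] 0.18754978929419688 [ 0.5291 -0.1759  0.105 ]
335 204 212 [ 0.546  -0.1224] [ 0.5325 -0.1226]
343 206 214 [ 0.5429 -0.1358] [ 0.5294 -0.1361]
351 208 217 [ 0.5398 -0.1493] [ 0.5247 -0.1496]
359 211 220 [ 0.5351 -0.1628] [ 0.5199 -0.163 ]
367 214 223 [ 0.5303 -0.1762] [ 0.5152 -0.1765]
375 217 227 [ 0.5256 -0.1897] [ 0.5088 -0.1899]
383 221 230 [ 0.5192 -0.2031] [ 0.5041 -0.2033]
391 224 234 [ 0.5144 -0.2165] [ 0.4977 -0.2167]
side ell ((312.02569580078125, 223.19699096679688), (36.64118576049805, 87.0996322631836), 9.845582962036133) (291, 186, 45, 85)
side top 308.82978723404256 186
tip (array([0.5397, 0.1582, 0.2497]), np.float64(0.0006254977023737239))
strips (array([0.5495, 0.1762, 0.3454]), np.float64(0.02073844094480358)) (array([0.5679, 0.1387, 0.2546]), np.float64(0.016162023203604308))
post [0.668  0.1281 0.264 ]
plate [0.5235 0.2218 0.01  ]
plate [0.5012 0.1019 0.01  ]
plate [0.6944 0.0628 0.01  ]
Y 119 175 176
Y 122 174 177
Y 125 175 178
Y 128 0 0
Y 131 0 0
Y 134 0 0
Y 137 0 0
Y 140 0 0
Y 143 181 182
Y 146 181 183
Y 149 182 184
Y 152 183 185
Y 155 0 0
Y 158 0 0
Y 161 0 0
Y 164 0 0
Y 167 0 0
Y 170 186 188
Y 173 187 189
Y 176 187 189
Y 179 0 0
Y 182 0 0
Y 185 191 191
Y 188 191 193
Y 191 192 194
```

```bash
python3 - <<'E'
from h import *
np.set_printoptions(precision=4,suppress=True)
for p,q in [((331.3,197.5),(400,223.8)),((318.8,231.3),(387.5,257))]:
    a,b=plane("top",p,.04),plane("top",q,.04); d=a-b; print("rack",a,b,np.linalg.norm(d),np.degrees(np.arctan2(d[0],d[1])))
for w in [(.5225,-.176,.2),(.529,-.176,.2)]: print("wheel top->side",proj("side",np.array(w)),proj("top",np.array(w)), proj("side",np.array(w)-[0,0,.095]))
s=cv2.imread("pics/side0.png"); ms=pink(s); ms[:,:285]=0; ms[:,340:]=0; ms[:183]=0; ms[280:]=0
for y in range(183,200,2): 
    x=np.nonzero(ms[y])[0]; print(y,x.min() if len(x) else 0,x.max() if len(x) else 0)
tip=np.array([.5397,.1582]); sz=.2397
for yaw in(-10,-11.5,-13):
    e=np.radians(yaw);ex=np.array([np.cos(e),np.sin(e)]);ey=np.array([-ex[1],ex[0]]);o=tip+.0165*ex
    print(yaw,o)
    for sy in(.038,-.038):
        for z in(.055,-.03):
            X=np.r_[o+ex*.0015+ey*sy,sz+z]; print("  strip",sy,z,proj("top",X),proj("side",X))
    print("  post",proj("top",np.r_[o+ex*.118,.264]))
E
```

```text
rack [ 0.5803 -0.1189  0.04  ] [ 0.5301 -0.2583  0.04  ] 0.14824798430190084 19.82501600001615
rack [ 0.5112 -0.0952  0.04  ] [ 0.4627 -0.234   0.04  ] 0.1470662768248119 19.247294918583847
wheel top->side [311.3632 192.7887] [366.785  218.6529] [312.5057 229.0447]
wheel top->side [308.307  192.7369] [366.8462 214.7865] [309.575  228.9833]
183 295 310
185 296 314
187 298 322
189 301 327
191 303 329
193 306 339
195 306 339
197 305 339
199 303 339
-10 [0.5559 0.1553]
  strip 0.038 0.055 [124.5844 178.7251] [265.6095 269.3553]
  strip 0.038 -0.03 [146.0915 188.2131] [269.3012 309.7074]
  strip -0.038 0.055 [174.5778 188.6686] [279.6784 240.2877]
  strip -0.038 -0.03 [190.6483 197.0852] [282.4923 279.7062]
  post [173.3258 114.776 ]
-11.5 [0.5559 0.1549]
  strip 0.038 0.055 [125.053  178.1411] [265.0934 269.071 ]
  strip 0.038 -0.03 [146.5072 187.6921] [268.8089 309.4135]
  strip -0.038 0.055 [174.732  189.3866] [280.3431 240.2001]
  strip -0.038 -0.03 [190.7872 197.7254] [283.1251 279.617 ]
  post [175.5144 115.2339]
-13 [0.5558 0.1545]
  strip 0.038 0.055 [125.5363 177.569 ] [264.5911 268.7778]
  strip 0.038 -0.03 [146.936  187.1819] [268.3295 309.1103]
  strip -0.038 0.055 [174.8672 190.1089] [281.0099 240.123 ]
  strip -0.038 -0.03 [190.9092 198.3695] [283.76   279.5386]
  post [177.689  115.7483]
```

Wheel top is about (0.5225, −0.176, 0.200) with its axis at −19.5°. The rack measures 148 mm and its centre agrees. The stand origin is about (0.556, 0.1545), yaw −12°, and the seat is near 0.243. Now I'll move above the wheel.

jog_arm --turn '[[0,0,0],[0,0,0],[0,0,0],[0,0,0],[0,0,0],[0,0,0],[0,0,0],[0,0,0],[0,0,0],[0,0,0],[0,0,0],[0,0,0],[0,0,0],[0,0,0],[0,0,0],[0,0,0],[0,0,0],[0,0,0],[0,0,0],[0,0,0]]' --delta_pos '[[0,0,-0.034],[0,0,-0.034],[0,0,-0.034],[0,0,-0.034],[0,0,-0.034],[0.0261,-0.0191,0],[0.0261,-0.0191,0],[0.0261,-0.0191,0],[0.0261,-0.0191,0],[0.0261,-0.0191,0],[0.0261,-0.0191,0],[0.0261,-0.0191,0],[0.0261,-0.0191,0],[0.0261,-0.0191,0],[0.0261,-0.0191,0],[0.0261,-0.0191,0],[0.0261,-0.0191,0],[0.0261,-0.0191,0],[0.0261,-0.0191,0],[0.0261,-0.0191,0]]' --gripper '[0.06,0.06,0.06,0.06,0.06,0.06,0.06,0.06,0.06,0.06,0.06,0.06,0.06,0.06,0.06,0.06,0.06,0.06,0.06,0.06]'

```text
time: 1.77
tool_pos: [0.5228, -0.1749, 0.4008]
tcp_rot: [-3.06, -0.71, 0.001]
wrist_force: [0.7, -0.4, -0.3]
width: 0.708
grip_force: 0.0
```

jog_arm --turn '[[0,0,-0.0968],[0,0,-0.0968],[0,0,-0.0968],[0,0,-0.0968],[0,0,-0.0968],[0,0,-0.0968],[0,0,-0.0968],[0,0,-0.0968],[0,0,0],[0,0,0]]' --delta_pos '[[0,0,0],[0,0,0],[0,0,0],[0,0,0],[0,0,0],[0,0,0],[0,0,0],[0,0,0],[0,0,0],[0,0,0]]' --gripper '[0.05,0.05,0.05,0.05,0.05,0.05,0.05,0.05,0.05,0.05]'

```text
time: 2.6
tool_pos: [0.5223, -0.1764, 0.4008]
tcp_rot: [-2.568, -1.809, 0.001]
wrist_force: [0.6, -0.1, -0.1]
width: 0.585
grip_force: 0.0
```

jog_arm --turn '[[0,0,0],[0,0,0],[0,0,0],[0,0,0],[0,0,0],[0,0,0]]' --delta_pos '[[0,0,0.034],[0,0,0.034],[0,0,0.034],[0,0,0.034],[0,0,0.026],[0,0,0]]' --gripper '[0.05,0.05,0.05,0.05,0.05,0.05]'

```text
time: 3.1
tool_pos: [0.5182, -0.1748, 0.2319]
tcp_rot: [-2.559, -1.804, 0.011]
wrist_force: [-1.0, 1.3, -0.7]
width: 0.587
grip_force: 0.0
```

```bash
python3 - <<'E'
from h import *
s=vision.read_camera("side")[:,:,::-1]; t=vision.read_camera("top")[:,:,::-1]
P=read_state()["tool_pos"]; print(P,proj("side",P),proj("top",P))
a=cv2.resize(s[130:280,240:400],None,fx=2.5,fy=2.5,interpolation=cv2.INTER_CUBIC); b=cv2.resize(t[130:280,300:460],None,fx=2.5,fy=2.5,interpolation=cv2.INTER_CUBIC)
cv2.imwrite("pics/g1.png",np.hstack([a,b]))
E
```

```text
[ 0.52186709 -0.17625675  0.23853788] [311.18317704 177.11726284] [369.3039056  216.62293768]
```

View pics/g1.png

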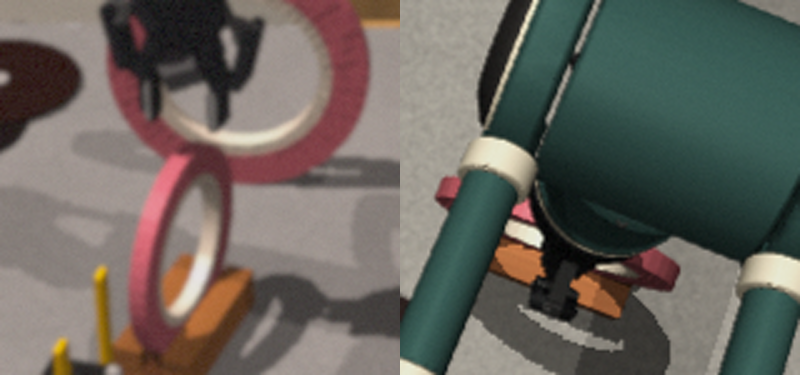

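The side view shows the open fingers (crop x 150 and 218) straddling the rim top (about 192,150), within the clearance. I'll descend so the tips are 14 mm below the top, then close gently.

jog_arm --turn '[[0,0,0],[0,0,0],[0,0,0],[0,0,0],[0,0,0],[0,0,0],[0,0,0],[0,0,0]]' --delta_pos '[[0,0,0.015],[0,0,0.015],[0,0,0.012],[0,0,0.0105],[0,0,0],[0,0,0],[0,0,0],[0,0,0]]' --gripper '[0.05,0.05,0.05,0.05,0.05,0.04,0.034,0.03]' --grip_force 40

```text
time: 3.87
tool_pos: [0.5233, -0.1768, 0.188]
tcp_rot: [2.565, 1.812, 0.002]
wrist_force: [0.4, -0.2, 0.3]
width: 0.353
grip_force: 0.0
```

jog_arm --turn '[[0,0,0],[0,0,0],[0,0,0],[0,0,0],[0,0,0],[0,0,0],[0,0,0],[0,0,0]]' --delta_pos '[[0,0,0],[0,0,0],[0,0,0],[0,0,0],[0,0,0],[0,0,0],[0,0,0],[0,0,0]]' --gripper '[0.026,0.022,0.018,0.014,0.01,0.01,0.01,0.01]' --grip_force 40

```text
time: 4.53
tool_pos: [0.5229, -0.1766, 0.1873]
tcp_rot: [2.565, 1.812, 0.001]
wrist_force: [-0.1, 0.2, 3.7]
width: 0.172
grip_force: 39.6
```

Gripped at 40 N, tips about 13 mm below the top. Next: lift, turn to the stand's yaw, and look.

jog_arm --turn '[[0,0,0],[0,0,0],[0,0,0],[0,0,0],[0,0,0],[0,0,0],[0,0,0],[0,0,0],[0,0,0],[0,0,0],[0,0,0],[0,0,0],[0,0,-0.0335],[0,0,-0.0335],[0,0,-0.0335],[0,0,-0.0335],[0,0,0],[0,0,0]]' --delta_pos '[[0,0,0],[0,0,0],[0,0,-0.006],[0,0,-0.012],[0,0,-0.018],[0,0,-0.02],[0,0,-0.022],[0,0,-0.022],[0,0,-0.02],[0,0,-0.016],[0,0,-0.01],[0,0,-0.004],[0,0,0],[0,0,0],[0,0,0],[0,0,0],[0,0,0],[0,0,0]]' --gripper '[0.005,0.005,0.005,0.005,0.005,0.005,0.005,0.005,0.005,0.005,0.005,0.005,0.005,0.005,0.005,0.005,0.005,0.005]' --grip_force 60

```text
time: 6.03
tool_pos: [0.5219, -0.1763, 0.3354]
tcp_rot: [-2.438, -1.978, 0.002]
wrist_force: [-0.8, -0.3, -3.8]
width: 0.167
grip_force: 60.2
```

```bash
python3 - <<'E'
from h import *
s=vision.read_camera("side")[:,:,::-1]; cv2.imwrite("pics/l1.png",s[80:380,160:560]); S=read_state()
for k in("tool_pos","tcp_rot","wrist_force","width","grip_force"):print(k,S[k])
E
```

```text
tool_pos [ 0.52202151 -0.17631719  0.33567725]
tcp_rot [-2.43812370e+00 -1.97827022e+00  1.66317079e-03]
wrist_force [ 0.08848826 -0.03029731 -3.72746445]
width 0.1683102441219632
grip_force 60.20718101266539
```

View pics/l1.png

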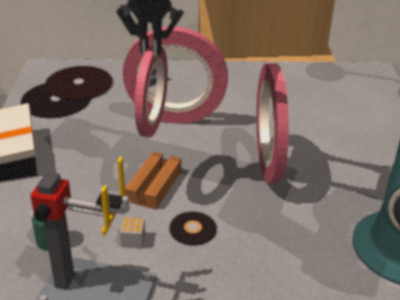

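The wheel is held clean and upright, clear of the rack. I'll carry it to the front of the hook, moving back along the stand's −x first.

jog_arm --turn '[[0,0,0],[0,0,0],[0,0,0],[0,0,0],[0,0,0],[0,0,0],[0,0,0],[0,0,0],[0,0,0],[0,0,0],[0,0,0],[0,0,0],[0,0,0],[0,0,0],[0,0,0],[0,0,0],[0,0,0],[0,0,0],[0,0,0],[0,0,0]]' --delta_pos '[[0.003,-0.004,0],[0.007,-0.008,0],[0.011,-0.012,0],[0.015,-0.015,0],[0.018,-0.016,0],[0.02,-0.016,0],[0.022,-0.016,0],[0.022,-0.014,0],[0.022,-0.011,0],[0.022,-0.008,0],[0.022,-0.0045,0],[0.022,-0.001,0],[0.022,0,0],[0.022,0,0],[0.021,0,0],[0.018,0,0],[0.015,0,0],[0.011,0,0],[0.009,0,0],[0.007,0,0]]' --gripper '[0.005,0.005,0.005,0.005,0.005,0.005,0.005,0.005,0.005,0.005,0.005,0.005,0.005,0.005,0.005,0.005,0.005,0.005,0.005,0.005]'

```text
time: 7.75
tool_pos: [0.4672, 0.174, 0.3368]
tcp_rot: [-2.438, -1.981, 0.0]
wrist_force: [-0.4, 0.0, -3.9]
width: 0.167
grip_force: 60.2
```

```bash
python3 - <<'E'
from h import *
s=vision.read_camera("side")[:,:,::-1]; t=vision.read_camera("top")[:,:,::-1];S=read_state()
for k in("tool_pos","tcp_rot","wrist_force","width"):print(k,S[k])
a=cv2.resize(s[150:350,160:360],(400,400),interpolation=cv2.INTER_CUBIC); b=cv2.resize(t[80:280,80:280],(400,400),interpolation=cv2.INTER_CUBIC)
cv2.imwrite("pics/h1.png",np.hstack([a,b]))
E
```

```text
tool_pos [0.46747346 0.17385987 0.33674127]
tcp_rot [-2.43764365e+00 -1.98140619e+00  8.44614237e-05]
wrist_force [-0.26713615 -0.77890954 -3.68721556]
width 0.16561666895545166
```

View pics/h1.png

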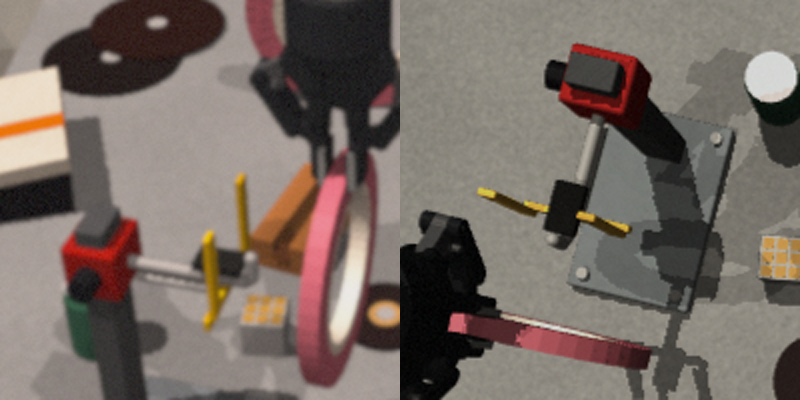

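The side view shows the ring upright in front of the hook, and the tip (crop 250,265) sits inside the hole's height range. I'll lower slightly and thread it over the tip.

jog_arm --turn '[[0,0,0],[0,0,0],[0,0,0],[0,0,0],[0,0,0],[0,0,0],[0,0,0],[0,0,0],[0,0,0],[0,0,0],[0,0,0],[0,0,0],[0,0,0],[0,0,0]]' --delta_pos '[[0,0,0.006],[0,0,0.012],[0,0,0.012],[0,0,0.01],[0,0,0.0068],[0,0,0],[0,0.004,0],[0,0.008,0],[0,0.01,0],[0,0.01,0],[0,0.01,0],[0,0.008,0],[0,0.005,0],[0,0,0]]' --gripper '[0.005,0.005,0.005,0.005,0.005,0.005,0.005,0.005,0.005,0.005,0.005,0.005,0.005,0.005]'

```text
time: 9.02
tool_pos: [0.5228, 0.1615, 0.2898]
tcp_rot: [2.439, 1.979, -0.0]
wrist_force: [-0.5, -0.3, -4.8]
width: 0.168
grip_force: 60.2
```

```bash
python3 - <<'E'
from h import *
s=vision.read_camera("side")[:,:,::-1]; t=vision.read_camera("top")[:,:,::-1];S=read_state()
for k in("tool_pos","tcp_rot","wrist_force","width"):print(k,S[k])
a=cv2.resize(s[190:310,210:330],(400,400),interpolation=cv2.INTER_CUBIC); b=cv2.resize(t[130:250,110:230],(400,400),interpolation=cv2.INTER_CUBIC)
cv2.imwrite("pics/h2.png",np.hstack([a,b]))
E
```

```text
tool_pos [0.52143514 0.16180531 0.28971447]
tcp_rot [-2.43857203e+00 -1.97968164e+00  1.23541961e-03]
wrist_force [-0.29698149 -0.59251865 -3.73280784]
width 0.16803570715058772
```

View pics/h2.png

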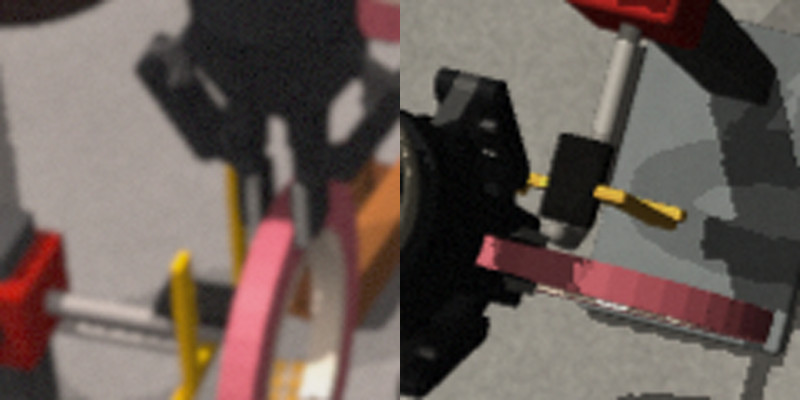

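The ring's back face is just in front of the tip. I'll creep forward and watch the force.

jog_arm --turn '[[0,0,0],[0,0,0],[0,0,0],[0,0,0]]' --delta_pos '[[0,0.002,0],[0,0.0025,0],[0,0.0025,0],[0,0.002,0]]' --gripper '[0.005,0.005,0.005,0.005]'

```text
time: 9.45
tool_pos: [0.5304, 0.1601, 0.2901]
tcp_rot: [2.438, 1.981, 0.0]
wrist_force: [-0.7, 0.1, -4.2]
width: 0.166
grip_force: 60.2
```

jog_arm --turn '[[0,0,0],[0,0,0],[0,0,0],[0,0,0],[0,0,0]]' --delta_pos '[[0,0.0025,0],[0,0.0025,0],[0,0.0025,0],[0,0.0025,0],[0,0,0]]' --gripper '[0.005,0.005,0.005,0.005,0.005]'

```text
time: 9.87
tool_pos: [0.5406, 0.1579, 0.2899]
tcp_rot: [2.439, 1.98, 0.0]
wrist_force: [0.4, 0.5, -3.8]
width: 0.169
grip_force: 60.2
```

jog_arm --turn '[[0,0,0],[0,0,0],[0,0,0]]' --delta_pos '[[0,0.002,0],[0,0.002,0],[0,0,0]]' --gripper '[0.005,0.005,0.005]'

```text
time: 10.12
tool_pos: [0.5443, 0.1571, 0.29]
tcp_rot: [2.439, 1.98, 0.0]
wrist_force: [-0.5, -0.3, -3.9]
width: 0.167
grip_force: 60.2
```

jog_arm --turn '[[0,0,0],[0,0,0],[0,0,0]]' --delta_pos '[[0,0.002,0],[0,0,0],[0,0,0]]' --gripper '[0.005,0.005,0.005]'

```text
time: 10.37
tool_pos: [0.5459, 0.1568, 0.29]
tcp_rot: [-2.439, -1.98, 0.0]
wrist_force: [0.3, -0.5, -4.2]
width: 0.165
grip_force: 60.2
```

jog_arm --turn '[[0,0,0],[0,0,0],[0,0,0]]' --delta_pos '[[0,0.002,0],[0,0,0],[0,0,0]]' --gripper '[0.005,0.005,0.005]'

```text
time: 10.62
tool_pos: [0.5479, 0.1564, 0.29]
tcp_rot: [-2.439, -1.981, -0.0]
wrist_force: [0.3, -0.6, -4.4]
width: 0.168
grip_force: 60.2
```

jog_arm --turn '[[0,0,0],[0,0,0],[0,0,0]]' --delta_pos '[[0,0.002,0],[0,0,0],[0,0,0]]' --gripper '[0.005,0.005,0.005]'

```text
time: 10.87
tool_pos: [0.5495, 0.156, 0.2899]
tcp_rot: [-2.438, -1.98, 0.001]
wrist_force: [-2.5, -0.1, -2.8]
width: 0.172
grip_force: 60.3
```

jog_arm --turn '[[0,0,0],[0,0,0],[0,0,0]]' --delta_pos '[[0,0.002,0],[0,0,0],[0,0,0]]' --gripper '[0.005,0.005,0.005]'

```text
time: 11.12
tool_pos: [0.5516, 0.1556, 0.2899]
tcp_rot: [-2.438, -1.98, 0.001]
wrist_force: [-3.7, 0.6, -1.8]
width: 0.164
grip_force: 60.3
```

Contact with the keeper came at tool x of about 0.549. Fz also shifted, so I'll take a resting average before going on.

```bash
cat >> h.py <<'E'
def rest(n=5):
    F=[];T=[]
    for i in range(n):
        vision.read_camera("side"); S=read_state(); F.append(S["wrist_force"]); T.append(S["torque"])
    print(S["time"],"pos",S["tool_pos"].round(4),"F",np.mean(F,0).round(2),np.std(F,0).round(2),"T",np.mean(T,0).round(3))
E
python3 -c "
from h import *
rest()"
```

```text
11.3667 pos [0.5517 0.1556 0.2899] F [-2.86  0.51 -3.62] [0.25 0.38 0.57] T [ 0.078  0.475 -0.091]
```

Keeper contact agrees with the vision estimate to within a millimetre: centre x = −8 at tool x 0.5483. I'll push on to +2 and lower slowly.

jog_arm --turn '[[0,0,0],[0,0,0],[0,0,0],[0,0,0],[0,0,0],[0,0,0]]' --delta_pos '[[0,0.0015,0],[0,0.0015,0],[0,0.0015,0],[0,0.0015,0],[0,0.0005,0],[0,0,0]]' --gripper '[0.005,0.005,0.005,0.005,0.005,0.005]'

```text
time: 11.87
tool_pos: [0.5581, 0.1542, 0.2899]
tcp_rot: [-2.439, -1.98, 0.001]
wrist_force: [-4.5, 1.3, -2.6]
width: 0.169
grip_force: 60.4
```

```bash
python3 -c "
from h import *
rest()"
```

```text
12.1167 pos [0.558  0.1542 0.2899] F [-5.12  0.45 -2.53] [0.44 0.38 0.76] T [ 0.106  0.834 -0.067]
```

jog_arm --turn '[[0,0,0],[0,0,0],[0,0,0],[0,0,0],[0,0,0],[0,0,0],[0,0,0]]' --delta_pos '[[0,0,0.0015],[0,0,0.0015],[0,0,0.0015],[0,0,0.0015],[0,0,0.0015],[0,0,0.0015],[0,0,0]]' --gripper '[0.005,0.005,0.005,0.005,0.005,0.005,0.005]'

```text
time: 12.7
tool_pos: [0.5579, 0.1543, 0.2805]
tcp_rot: [-2.438, -1.98, 0.001]
wrist_force: [-5.2, 1.3, -3.6]
width: 0.167
grip_force: 60.4
```

```bash
python3 -c "
from h import *
rest()"
```

```text
12.95 pos [0.5579 0.1543 0.2805] F [-4.64  1.22 -3.79] [0.57 0.34 0.52] T [ 0.248  0.774 -0.075]
```

jog_arm --turn '[[0,0,0],[0,0,0],[0,0,0],[0,0,0],[0,0,0]]' --delta_pos '[[0,0,0.001],[0,0,0.001],[0,0,0.001],[0,0,0.001],[0,0,0]]' --gripper '[0.005,0.005,0.005,0.005,0.005]'

```text
time: 13.37
tool_pos: [0.5582, 0.1542, 0.2769]
tcp_rot: [2.439, 1.98, 0.0]
wrist_force: [-4.6, 0.8, -1.5]
width: 0.168
grip_force: 60.5
```

```bash
python3 -c "
from h import *
rest()"
```

```text
13.6167 pos [0.5581 0.1542 0.2769] F [-4.77  1.18 -2.31] [0.43 0.78 0.62] T [ 0.19   0.806 -0.066]
```

jog_arm --turn '[[0,0,0],[0,0,0],[0,0,0],[0,0,0]]' --delta_pos '[[0,0,0.001],[0,0,0.001],[0,0,0.001],[0,0,0]]' --gripper '[0.005,0.005,0.005,0.005]'

```text
time: 13.95
tool_pos: [0.5581, 0.1542, 0.2737]
tcp_rot: [-2.439, -1.98, 0.0]
wrist_force: [-4.7, 0.9, -2.9]
width: 0.164
grip_force: 60.4
```

```bash
python3 -c "
from h import *
rest()"
```

```text
14.2 pos [0.558  0.1542 0.2737] F [-4.77  1.18 -2.93] [0.46 0.34 0.37] T [ 0.222  0.805 -0.051]
```

jog_arm --turn '[[0,0,0],[0,0,0],[0,0,0]]' --delta_pos '[[0,0,0.001],[0,0,0.001],[0,0,0]]' --gripper '[0.005,0.005,0.005]'

```text
time: 14.45
tool_pos: [0.5581, 0.1542, 0.2719]
tcp_rot: [-2.439, -1.981, 0.0]
wrist_force: [-4.0, 0.7, -2.1]
width: 0.165
grip_force: 60.5
```

```bash
python3 -c "
from h import *
rest()"
```

```text
14.7 pos [0.5581 0.1542 0.2719] F [-4.17  0.82 -2.5 ] [0.31 0.61 0.36] T [ 0.188  0.813 -0.068]
```

jog_arm --turn '[[0,0,0],[0,0,0],[0,0,0]]' --delta_pos '[[0,0,0.001],[0,0,0.001],[0,0,0]]' --gripper '[0.005,0.005,0.005]'

```text
time: 14.95
tool_pos: [0.5581, 0.1542, 0.2699]
tcp_rot: [-2.439, -1.981, 0.0]
wrist_force: [-5.0, 0.6, -3.3]
width: 0.167
grip_force: 60.5
```

```bash
python3 -c "
from h import *
rest()"
```

```text
15.2 pos [0.5581 0.1542 0.2698] F [-4.71  1.57 -2.58] [0.56 0.36 0.59] T [ 0.193  0.819 -0.07 ]
```

jog_arm --turn '[[0,0,0],[0,0,0],[0,0,0]]' --delta_pos '[[0,0,0.001],[0,0,0.001],[0,0,0]]' --gripper '[0.005,0.005,0.005]'

```text
time: 15.45
tool_pos: [0.5582, 0.1542, 0.2681]
tcp_rot: [2.439, 1.98, 0.0]
wrist_force: [-4.2, 1.8, -0.5]
width: 0.166
grip_force: 60.5
```

```bash
python3 -c "
from h import *
rest()"
```

```text
15.7 pos [0.5582 0.1542 0.2681] F [-4.68  0.84 -1.76] [0.36 0.45 0.7 ] T [ 0.137  0.816 -0.049]
```

jog_arm --turn '[[0,0,0],[0,0,0]]' --delta_pos '[[0,0,0.001],[0,0,0]]' --gripper '[0.005,0.005]'

```text
time: 15.87
tool_pos: [0.5583, 0.1542, 0.2673]
tcp_rot: [2.439, 1.98, 0.001]
wrist_force: [-4.9, 1.6, -0.2]
width: 0.17
grip_force: 60.6
```

```bash
python3 -c "
from h import *
rest()"
```

```text
16.1167 pos [0.5583 0.1542 0.2673] F [-5.07  0.75  0.06] [0.55 0.41 0.19] T [ 0.136  0.896 -0.047]
```

Saddle contact felt near tool z 0.2685, which puts the seat at about 0.246 and matches vision. I'll lower a little more so it carries the full weight.

jog_arm --turn '[[0,0,0],[0,0,0]]' --delta_pos '[[0,0,0.001],[0,0,0]]' --gripper '[0.005,0.005]'

```text
time: 16.28
tool_pos: [0.5583, 0.1542, 0.2665]
tcp_rot: [2.438, 1.98, 0.001]
wrist_force: [-5.4, 0.9, 0.5]
width: 0.163
grip_force: 60.8
```

```bash
python3 - <<'E'
from h import *
rest()
s=vision.read_camera("side")[:,:,::-1]; t=vision.read_camera("top")[:,:,::-1]
a=cv2.resize(s[190:310,210:330],(400,400),interpolation=cv2.INTER_CUBIC); b=cv2.resize(t[130:250,110:230],(400,400),interpolation=cv2.INTER_CUBIC)
cv2.imwrite("pics/h3.png",np.hstack([a,b]))
E
```

```text
16.5333 pos [0.5583 0.1542 0.2665] F [-5.11  0.41  0.41] [0.72 0.59 0.23] T [ 0.14   0.908 -0.068]
```

View pics/h3.png

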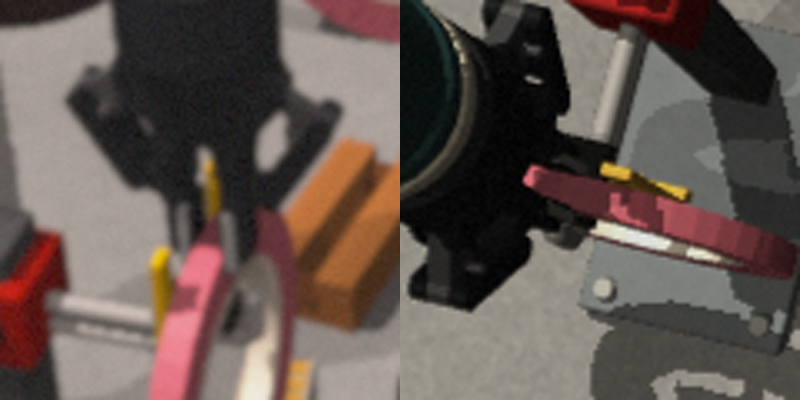

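The top view shows the ring between the tip (565,235) and the keeper, level on the saddle. I'll ease it forward toward the tip so the keeper doesn't snap it when I let go.

jog_arm --turn '[[0,0,0],[0,0,0],[0,0,0],[0,0,0],[0,0,0]]' --delta_pos '[[0,-0.0008,0],[0,-0.0008,0],[0,-0.0008,0],[0,-0.0008,0],[0,0,0]]' --gripper '[0.005,0.005,0.005,0.005,0.005]'

```text
time: 17.05
tool_pos: [0.5555, 0.1548, 0.2665]
tcp_rot: [2.438, 1.98, 0.002]
wrist_force: [-1.7, -0.8, 1.7]
width: 0.168
grip_force: 60.8
```

```bash
python3 -c "
from h import *
rest()"
```

```text
17.3 pos [0.5553 0.1549 0.2664] F [-1.94 -0.13  1.65] [0.4  0.26 0.52] T [-0.003  0.367 -0.094]
```

jog_arm --turn '[[0,0,0],[0,0,0],[0,0,0]]' --delta_pos '[[0,-0.0008,0.0005],[0,-0.0004,0],[0,0,0]]' --gripper '[0.005,0.005,0.005]'

```text
time: 17.55
tool_pos: [0.5541, 0.1553, 0.2658]
tcp_rot: [2.438, 1.98, 0.001]
wrist_force: [-1.3, 0.0, 2.2]
width: 0.167
grip_force: 61.0
```

```bash
python3 -c "
from h import *
rest()"
```

```text
17.8 pos [0.5541 0.1553 0.2657] F [-0.95  1.18  2.8 ] [0.59 0.71 0.32] T [ 0.176  0.138 -0.064]
```

Saddle and tip now carry the wheel (Fz +2.8, Fx about −1). I'll back off the surplus press, ease the grip, and open slowly.

jog_arm --turn '[[0,0,0],[0,0,0],[0,0,0],[0,0,0]]' --delta_pos '[[0,0,-0.0005],[0,0,-0.0005],[0,0,0],[0,0,0]]' --gripper '[0.005,0.005,0.005,0.005]' --grip_force 20

```text
time: 18.13
tool_pos: [0.5536, 0.1553, 0.2659]
tcp_rot: [-2.438, -1.98, 0.001]
wrist_force: [0.2, 2.2, -1.4]
width: 0.163
grip_force: 60.6
```

```bash
python3 -c "
from h import *
rest()"
```

```text
18.3833 pos [0.5536 0.1553 0.2661] F [-1.01  2.12 -1.4 ] [0.53 0.79 0.23] T [ 0.502  0.13  -0.077]
```

jog_arm --turn '[[0,0,0],[0,0,0],[0,0,0],[0,0,0],[0,0,0],[0,0,0],[0,0,0],[0,0,0],[0,0,0],[0,0,0]]' --delta_pos '[[0,0,0],[0,0,0],[0,0,0],[0,0,0],[0,0,0],[0,0,0],[0,0,0],[0,0,0],[0,0,0],[0,0,0]]' --gripper '[0.014,0.016,0.018,0.02,0.024,0.028,0.032,0.036,0.04,0.04]'

```text
time: 19.22
tool_pos: [0.5539, 0.1551, 0.2665]
tcp_rot: [2.439, 1.981, 0.0]
wrist_force: [0.4, 0.1, -0.2]
width: 0.475
grip_force: 0.0
```

```bash
python3 - <<'E'
from h import *
rest()
s=vision.read_camera("side")[:,:,::-1]; t=vision.read_camera("top")[:,:,::-1]
a=cv2.resize(s[190:340,200:350],(400,400),interpolation=cv2.INTER_CUBIC); b=cv2.resize(t[130:250,110:230],(400,400),interpolation=cv2.INTER_CUBIC)
cv2.imwrite("pics/h4.png",np.hstack([a,b]))
E
```

```text
19.4667 pos [0.5538 0.1551 0.2664] F [0.14 0.22 0.15] [0.44 0.42 0.15] T [-0.008  0.015 -0.014]
```

View pics/h4.png

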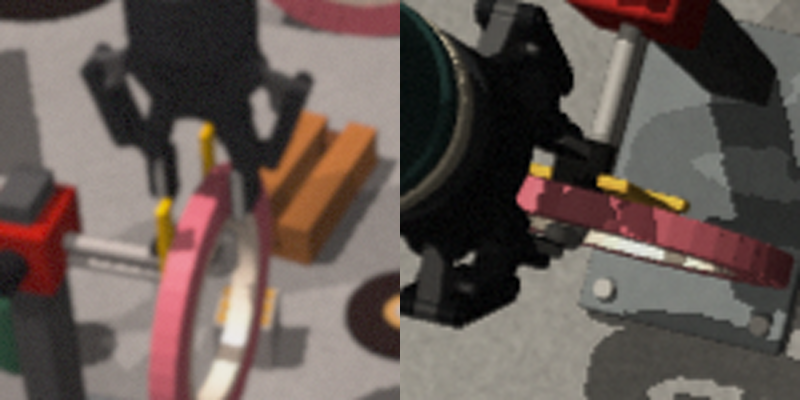

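The fingers are open at 40 mm on both sides of the rim, and the ring hangs on the saddle behind the tip with zero force on the wrist. I'll retreat straight up and check that it hangs still.

jog_arm --turn '[[0,0,0],[0,0,0],[0,0,0],[0,0,0],[0,0,0],[0,0,0],[0,0,0],[0,0,0],[0,0,0],[0,0,0],[0,0,0],[0,0,0],[0,0,0],[0,0,0],[0,0,0],[0,0,0],[0,0,0],[0,0,0],[0,0,0],[0,0,0]]' --delta_pos '[[0,0,-0.003],[0,0,-0.005],[0,0,-0.007],[0,0,-0.01],[0,0,-0.012],[0,0,-0.015],[0,0,-0.015],[0,0,-0.015],[0,0,-0.015],[0,0,-0.012],[0,0,-0.008],[0,0,0],[0,-0.02,0],[0,-0.02,0],[0,-0.02,0],[0,-0.02,0],[0,-0.02,0],[0,0,0],[0,0,0],[0,0,0]]' --gripper '[0.04,0.04,0.04,0.04,0.04,0.04,0.04,0.04,0.04,0.04,0.04,0.04,0.04,0.04,0.04,0.04,0.04,0.04,0.04,0.04]'

```text
time: 21.23
tool_pos: [0.4563, 0.1755, 0.3831]
tcp_rot: [2.438, 1.981, -0.0]
wrist_force: [-0.4, -0.3, 0.3]
width: 0.472
grip_force: 0.0
```

```bash
python3 - <<'E'
from h import *
A=vision.read_camera("side"); rest(16); s=vision.read_camera("side"); t=vision.read_camera("top")[:,:,::-1]
d=np.abs(A.astype(int)-s)[200:380,200:350].max(2); print("moved px",(d>40).sum(),d.mean())
a=cv2.resize(s[:,:,::-1][190:340,200:350],(400,400),interpolation=cv2.INTER_CUBIC); b=cv2.resize(t[60:310,110:360],(400,400),interpolation=cv2.INTER_CUBIC)
cv2.imwrite("pics/h5.png",np.hstack([a,b]))
E
```

```text
22.0833 pos [0.4559 0.1757 0.3835] F [0.24 0.04 0.08] [0.55 0.47 0.62] T [ 0.005 -0.005 -0.02 ]
moved px 0 2.944777777777778
```

View pics/h5.png

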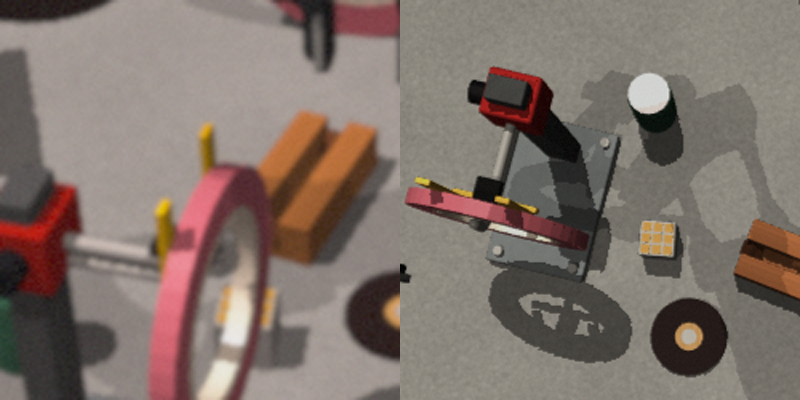

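The wheel hangs still between tip and keeper, no pixels moved over 0.8 s, and the block, can and disc are undisturbed. I'll hand the job in.

```bash
python3 -c "
from workcell import ticket
print(ticket.finish_job())"
```

```text
the job is handed in; nothing more can be done
None
```

The pink wheel hangs still on the J-hook, resting on the saddle behind the tip, with the gripper clear and the block, can and disc undisturbed; the job was handed in at about 22 s, and no verdict came back.

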